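# Draw a stirrer shaft from its storage tube and lay it in the cradle

### The job

Draw the metal stirrer shaft all the way out of its horizontal storage tube, regrasping it closer to the tube as often as needed, so that its round nose passes through the notch of the guide plate before the shaft leaves the tube. Then lay it gently down in both forks of the cradle, with its threaded end towards the cradle's stop plate and less than 3 cm from it. Do not drop it, and leave the timer, marker and pipette where they are.

Things in the scene. Friction and masses are not known exactly. Their poses are not given: they have to be found in the camera images.
- holder: Storage fixture fixed to the bench: grey base plate (385 x 66 x 8 mm) with a horizontal grey tube (bore 16, outside 24, length 215 mm, axis 60 mm above the bench, far end capped, black saddles 77 mm high) and an upright guide plate before its open mouth. Origin on the bench below the mouth; x runs from the mouth into the tube (tube at x = 0 to +0.215), z up.
- guide_notch (a point): Middle of the notch of the holder's aluminium guide plate, at x = -0.140, y = 0, z = 0.058 of the holder. Plate 8 mm thick, 66 mm wide; open-topped notch 20 mm wide in line with the tube, floor 49 mm and ears 76.5 mm above the bench. Fingers cannot pass the ears while they hold the shaft: grasp between mouth and plate (136 mm free) or beyond it. Axes as the holder's.
- shaft: Loose smooth metal shaft, 260 mm long over all, 12 mm thick, 0.07 to 0.14 kg; rounded nose at its -x end, darker threaded stud (8 mm thick, 22 mm long) at its +x end. Origin on its axis at half length, near its balance point; x along it towards the stud. At the start it lies on the bore's floor, axis 58 mm above the bench, nose out 50 to 70 mm, stud inside; it slides easily.
- shaft_nose (a point): Tip of the shaft's rounded nose, on its axis, 130 mm from the shaft's origin.
- shaft_stud (a point): Tip of the shaft's threaded stud, on its axis, 130 mm from the shaft's origin.
- cradle: Cradle fixed to the bench: grey base plate (290 x 50 x 8 mm), two black V forks (10 mm thick, at x = -0.085 and +0.085; 90 degree V, vertex 42 mm up, about 37 mm wide at the top, 60 mm high) and a stop plate at its +x end. Origin on the bench midway between the forks; x along the cradle towards the stop plate, z up. A shaft in both forks lies along x at y = 0, axis 50.5 mm up.
- cradle_stop (a point): Point on the inner face of the cradle's upright aluminium stop plate (50 mm wide, 74 mm high), at x = +0.146, y = 0, z = 0.0505 of the cradle: the threaded end should lie within 3 cm before it. Axes as the cradle's.
- timer: Bystander: white kitchen-style timer, 66 x 66 x 19 mm, lying on the bench; origin at the middle of its underside.
- marker: Bystander: laboratory marker, 135 mm long, 13 mm thick, lying on the bench along its y axis; origin at the middle of its underside.
- pipette: Bystander: grey and white single-channel pipette, 242 mm long, 58 mm wide, 30 mm high, lying on the bench along its y axis; origin at the middle of its underside.

How it is judged:
By the outcome, as a careful person would: the job done as asked, in the order asked, and still so for the second after the job is handed in, with the robot touching nothing.
It also fails if it takes over 61 s, if anything falls off the work surface, if the arm or the gripper's body presses on something with over 40 N, if the wrist force passes 120 N, or if a joint passes its speed limit or range.

### The arm

A 6-joint arm with a two-finger parallel gripper is mounted at the origin on a cart in front of the work surface, level with it; the furniture and walls round the work are solid. World frame = base frame: x ahead of the robot, y to its left, z up, the work surface at z = 0. Lengths are in mm, angles in rad, forces in N, time in s.
With the tool pointing down it reaches from about 300 to 775 mm from the base axis. Payload 14.6 kg.
Tool frame: the origin (TCP) lies at the very end of the fingers, on their centre line; the grasp point (between the pads) lies 19 mm behind it; z points along the fingers, y is the line along which they close (so a half turn about z gives the same grasp; the last joint's range is limited). The gripper opens to 94 mm and grips with 3 to 60 N. Pads are 16 mm wide; open, the fingers measure 119 mm over their backs; the gripper's body (75 mm by 177 mm) begins 78 mm behind the grasp point.
Start: joints at [1.266, 0.3, 1.521, -0, 1.321, -0.067], TCP at [129.559, 534.513, 205.446] pointing down, gripper open.
Joint ranges: [-3.03, 3.03], [-0.79, 2.21], [0.23, 2.52], [-1.04, 4.18], [0, 3.07], [-2.55, 2.55]. Speed limits (rad/s): [2.22, 2.22, 2.57, 3.14, 3.14, 3.14].

### API

Orientations are given as [roll, pitch, yaw] about the fixed x, y, z axes, in that order (R = Rz(yaw) Ry(pitch) Rx(roll)).
In Python, from cell import manip, camera, get_calibration gives the robot as it stands. The module is installed in compiled form; this text tells all that it offers.
- The arm moves only by the tool jog_arm, never from a script. Its argument "plan" is one flat list of numbers, 6 for each row, row after row: the shift along the world's x, y, z in m, then the turn, a rotation vector about the world's x, y, z in degrees. A call has 1 to 20 rows; each row is the pose to reach, as a shift and turn from the pose commanded when the call began; what a row does not reach only later rows make up. A row lasts 1/10 s, in which the tool goes at most 50 mm and 8.59 degrees, less where a joint would pass 70% of its speed; a pose out of reach is approached as far as the arm can. A call with a gripper value outside its range is refused whole. "claw" is the finger opening in m, from 0 to 0.094, set as the call begins (left out, the last holds). The fingers move at their own pace and stop on an object; "force" is the grip in N (left out, the last holds). Time passes only in rows, so rows that repeat a pose let the fingers close. It gives the time, the measured TCP pose, the force, the opening and the grip force at its end, in the units of the state.
- manip.read_state(): the state, without advancing time (a new reading comes with each control period).
- camera(name): name is "side" or "top" or "wrist"; returns (picture, depth): 420x560x3 uint8, red, green, blue; 420x560 float32, mm along the optical axis (not along the pixel's ray), 0 where there is no reading.
- get_calibration(name): a dict with "fx", "fy", "cx", "cy" (pixels), "k1" (the pictures are not rectified: a ray, as slopes to the right and down, at radius r is drawn at 1 + k1 r^2 times it, then the intrinsics apply), "origin" and "attitude" of the camera in the world. Camera axes: x right, y down, z forward; pixel columns grow to the right and rows downward; lengths in mm; the calibration is good to about 2 mm. A picture is of the moment at which its call begins: read the wrist's pose just before it. get_calibration takes no time and is no camera call; for the wrist camera it gives the pose at the moment of the call.
- manip.sign_off(): hands the job in; it is judged then, once.
The state is a dict: "clock": time; "joints": joint angles; "qd": joint speeds; "effort": joint torques, N m; "eef_pos": TCP position; "eef_rot": TCP orientation; "wrist_force": force on the tool from outside, world axes, zero at the start; "moment": the same for the moment, N m; "finger_gap": finger opening in mm; "finger_force": force on a finger pad.
Only numpy, scipy, OpenCV 4.12 (cv2) and the standard library are available. Lean on these libraries where they do the work, as an engineer would, in place of code of your own. Each camera call takes 0.05 s, during which the arm holds its last target. There are 200 camera calls.

## Working session

There is one attempt and no reset: what is moved stays moved. The work goes in short steps, Python scripts to look and compute and a tool call to move; the robot and the scene stay as the last step left them, time stands still between calls to the robot, and variables do not carry over. Pictures are saved under pics/ and viewed, at most 10 in all, crops included, and the job is handed in when it is done.

Besides the shell and the picture viewer there is one more tool, called after "Call:" as name(argument=value, ...), one argument or row to a line, values as JSON. jog_arm: Moves the arm, as the interface text tells. Its arguments: {"type":"object","properties":{"plan":{"type":"array"},"claw":{"type":"number"},"force":{"type":"number"}},"required":["plan"]}

```bash
mkdir -p pics; cat > h.py <<'E'
import numpy as np, cv2
from cell import manip, camera, get_calibration
from scipy.spatial.transform import Rotation as R
def att(c):
    a=np.array(c["attitude"],float)
    return a if a.shape==(3,3) else (R.from_euler('xyz',a).as_matrix() if a.size==3 else R.from_quat(a).as_matrix())
def ray(c,u,v):
    K=np.array([[c["fx"],0,c["cx"]],[0,c["fy"],c["cy"]],[0,0,1.]])
    p=cv2.undistortPoints(np.array([[[u,v]]],float),K,np.array([c["k1"],0,0,0.]))[0,0]
    return np.array([p[0],p[1],1.])
def onplane(c,u,v,z):
    d=att(c)@ray(c,u,v);o=np.array(c["origin"],float)
    return o+d*(z-o[2])/d[2]
def pts(c,D):
    K=np.array([[c["fx"],0,c["cx"]],[0,c["fy"],c["cy"]],[0,0,1.]])
    h,w=D.shape;uv=np.stack(np.meshgrid(np.arange(w),np.arange(h)),-1).reshape(-1,1,2).astype(float)
    p=cv2.undistortPoints(uv,K,np.array([c["k1"],0,0,0.]))[:,0]
    X=np.c_[p,np.ones(len(p))]*D.reshape(-1,1)
    return (X@att(c).T+np.array(c["origin"])).reshape(h,w,3)
E
python3 - <<'E'
from h import *
for n in("top","side"):
    c=get_calibration(n);print(c)
    p,d=camera(n);cv2.imwrite(f"pics/{n}0.png",p[...,::-1]);np.savez(f"{n}0.npz",p=p,d=d)
    P=pts(c,d);print(P[300,280],P[200,280],d.min(),d.max())
print(manip.read_state())
E
```

```text
{'fx': 534.3086708661455, 'fy': 534.3086708661455, 'cx': 288.41529412743705, 'cy': 205.7784679482719, 'k1': -0.12390544610980783, 'origin': array([ 349.79949171,   59.5734114 , 1581.3672459 ]), 'attitude': array([-2.98928107,  0.01795771, -1.59728858])}
[314.95183532 113.58316318  -0.72393222] [611.0276986  106.22604042   2.98512943] 0.0 2566.66
{'fx': 385.28684982990717, 'fy': 385.28684982990717, 'cx': 285.4852105151687, 'cy': 206.710100188453, 'k1': -0.0763172274454281, 'origin': array([596.29871065, 853.57594277, 671.12354431]), 'attitude': array([-2.24962381,  0.00923086,  3.09824943])}
[5.91959361e+02 3.39424093e+02 2.08968840e-02] [580.67723092  -8.18812409   0.62650824] 0.0 2493.7036
{'clock': 0.1, 'joints': array([ 1.26639745e+00,  3.00420471e-01,  1.52151660e+00,  3.43779041e-05,
        1.32069916e+00, -6.66024622e-02]), 'qd': array([-0.0014615 , -0.00322411, -0.00116429, -0.00010725, -0.00067144,
       -0.00136203]), 'effort': array([ 2.06718294e-03, -5.32649946e+01, -3.53284550e+01,  7.10594212e-02,
        2.34706578e-02, -4.55282395e-05]), 'eef_pos': array([129.48386552, 534.29966898, 204.941377  ]), 'eef_rot': array([-3.14055360e+00, -1.02679322e-04,  2.90378766e+00]), 'wrist_force': array([0.25500852, 0.48937844, 0.31931802]), 'moment': array([ 0.03122092, -0.03465547,  0.05035742]), 'finger_force': 0.0, 'finger_gap': 94.46450298815151}
```

View pics/top0.png

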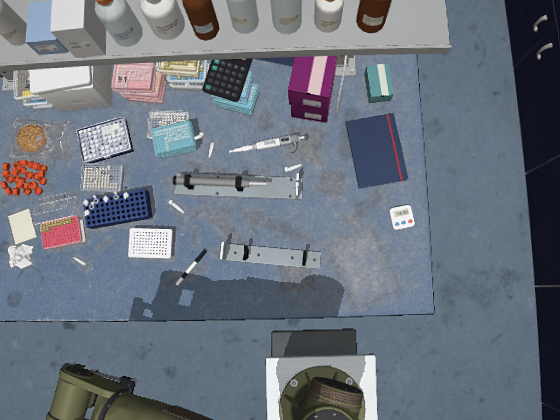

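View pics/side0.png

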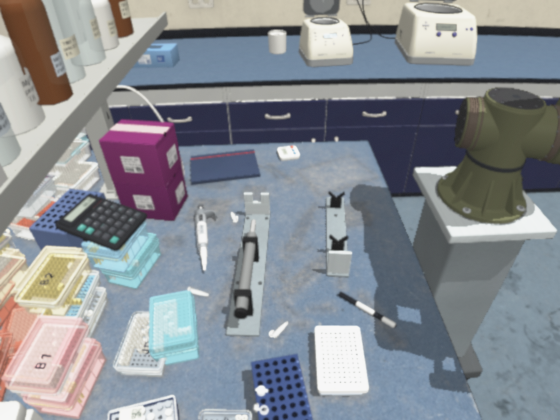

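Top view: holder from (173,184) to (303,186), with the guide plate at the right (-y) and the nose pointing right. The cradle runs (222,252) to (320,257) with its stop plate on the left (+y), so stud and stop are both towards +y. Next I measure.

```bash
python3 - <<'E'
from h import *
f=np.load("top0.npz");c=get_calibration("top");P=pts(c,f["d"]);p=f["p"]
def rep(n,u0,u1,v0,v1,zl,zh):
    m=np.zeros(P.shape[:2],bool);m[v0:v1,u0:u1]=1
    m&=(P[...,2]>zl)&(P[...,2]<zh)&(f["d"]>0)
    q=P[m]; r=cv2.minAreaRect(q[:,:2].astype(np.float32))
    print(n,m.sum(),"rect",np.round(r[0],1),np.round(r[1],1),round(r[2],2),"x",q[:,0].min().round(),q[:,0].max().round(),"y",q[:,1].min().round(),q[:,1].max().round(),"zmed",np.median(q[:,2]).round(1))
rep("holder",165,312,160,208,4,100)
rep("h high",165,312,160,208,50,100)
rep("tube",165,243,160,208,62,74.5)
rep("ears",285,312,160,208,60,90)
rep("shaft",246,285,160,208,45,75)
rep("cradle",212,330,235,275,4,100)
rep("stop",212,233,235,275,40,90)
rep("fork+",236,262,235,275,30,80)
rep("fork-",290,318,235,275,30,80)
im=np.vstack([p[160:280,160:335]])[...,::-1]
cv2.imwrite("pics/crop1.png",cv2.resize(im,None,fx=4.4,fy=4.4,interpolation=cv2.INTER_CUBIC))
E
```

```text
holder 3834 rect [665.5 234.2] [445.4 147. ] 88.44 x 587.0 744.0 y 10.0 455.0 zmed 9.1
h high 816 rect [665.9 232.3] [366.8  63.8] 83.09 x 613.0 685.0 y 50.0 416.0 zmed 70.3
tube 446 rect [664.1 314.3] [204.5  32.7] 86.28 x 641.0 685.0 y 212.0 416.0 zmed 69.8
ears 47 rect [644.5  54.6] [ 8. 64.] 85.52 x 613.0 677.0 y 50.0 61.0 zmed 77.0
shaft 101 rect [655.1 171.3] [61.1 21.5] 89.9 x 644.0 666.0 y 141.0 202.0 zmed 64.3
cradle 2318 rect [448.8 139. ] [347.6 115.5] 88.46 x 387.0 511.0 y -36.0 312.0 zmed 8.1
stop 77 rect [461.6 273.4] [ 8.4 50.5] 83.52 x 436.0 487.0 y 267.0 278.0 zmed 72.0
fork+ 60 rect [454.7 208.4] [ 9.8 40.9] 83.49 x 434.0 475.0 y 202.0 215.0 zmed 52.0
fork- 57 rect [434.1  40. ] [ 9.7 43.4] 83.13 x 413.0 456.0 y 34.0 47.0 zmed 53.4
```

View pics/crop1.png

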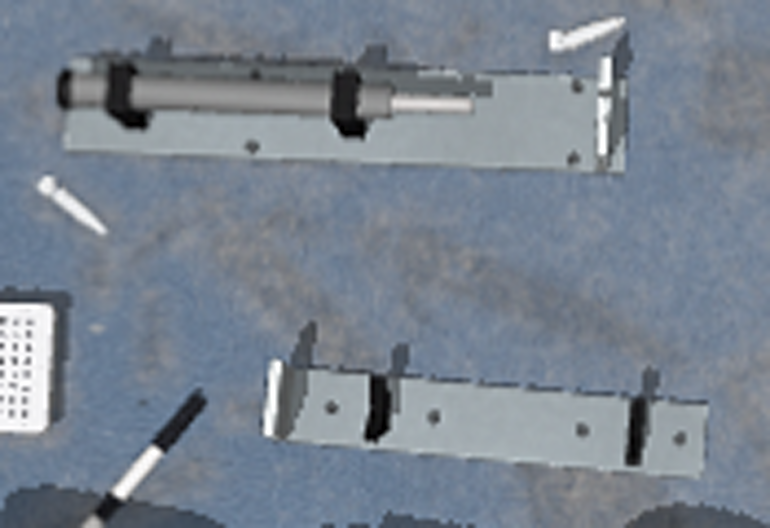

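The crop shows the shaft nose at about px (267.5,183.4) of the top picture and the mouth at about (249,183). The ears and forks fit the given sizes: fork spacing 169.7 mm, and stop centre 65 mm from the fork. Moving above the nose.

Call:
jog_arm(
  plan=[0.522, -0.38, 0, 0, 0, -80.8, 0.522, -0.38, 0, 0, 0, -80.8, 0.522, -0.38, 0, 0, 0, -80.8, 0.522, -0.38, 0, 0, 0, -80.8, 0.522, -0.38, 0, 0, 0, -80.8, 0.522, -0.38, 0, 0, 0, -80.8, 0.522, -0.38, 0, 0, 0, -80.8, 0.522, -0.38, 0, 0, 0, -80.8, 0.522, -0.38, 0, 0, 0, -80.8, 0.522, -0.38, 0, 0, 0, -80.8, 0.522, -0.38, 0, 0, 0, -80.8, 0.522, -0.38, 0, 0, 0, -80.8, 0.522, -0.38, 0, 0, 0, -80.8, 0.522, -0.38, 0, 0, 0, -80.8, 0.522, -0.38, 0, 0, 0, -80.8, 0.522, -0.38, 0, 0, 0, -80.8, 0.522, -0.38, 0, 0, 0, -80.8, 0.522, -0.38, 0, 0, 0, -80.8],
  claw=0.05,
  force=30,
)

```text
clock: 1.9
eef_pos: [651.0, 155.4, 205.9]
eef_rot: [3.141, -0.0, 1.495]
wrist_force: [-0.2, 0.2, 0.1]
finger_gap: 50.1
finger_force: 0.0
```

```bash
python3 - <<'E'
from h import *
s=manip.read_state();print(s["clock"],s["eef_pos"],s["eef_rot"],s["wrist_force"])
c=get_calibration("wrist");print(c)
p,d=camera("wrist");cv2.imwrite("pics/w1.png",p[...,::-1]);np.savez("w1.npz",p=p,d=d,o=c["origin"],a=c["attitude"])
E
```

```text
1.9 [651.04823591 155.39227712 205.94261255] [ 3.14111832e+00 -1.30533638e-04  1.49484128e+00] [-0.24109188  0.17078757  0.08645443]
{'fx': 290.6870242142855, 'fy': 290.6870242142855, 'cx': 281.33055600459613, 'cy': 206.87638031827035, 'k1': 0.01617671551543463, 'origin': array([656.41560565, 231.90553453, 385.67796141]), 'attitude': array([ 2.87206701e+00, -3.60994230e-04, -7.48036669e-02])}
```

View pics/w1.png

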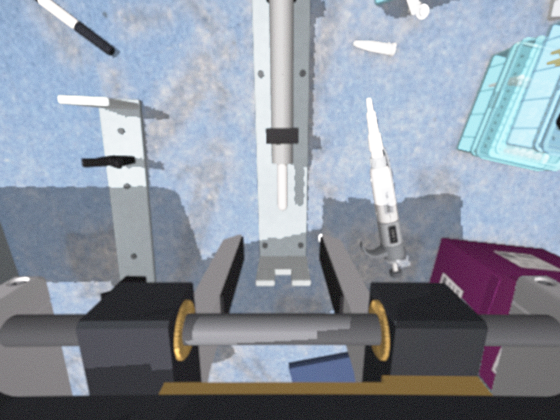

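Wrist view: shaft runs from the mouth (282,163) to the nose (283,208), guide plate ears are at about (283,283), and the cradle stop is at about (84,100). I'll take metric lines from this depth picture.

```bash
python3 - <<'E'
from h import *
f=np.load("w1.npz");c=get_calibration("wrist");P=pts(c,f["d"])
p=f["p"];
# image midlines of the shaft and tube by row brightness/depth
for v in (20,60,100,150,155,160,165,170,175,180,185,190,195,200,204,208,212):
    m=(P[v,240:320,2]>45)&(P[v,240:320,2]<90);u=np.where(m)[0]+240
    if len(u)>3:
        X=onplane(c,(u.min()+u.max())/2,v,58 if v>163 else 60);print(v,u.min(),u.max(),X.round(1),"zmax",P[v,u,2].max().round(1))
m=np.zeros(P.shape[:2],bool);m[262:300,245:320]=1;m&=(P[...,2]>70)&(P[...,2]<85)
q=P[m];r=cv2.minAreaRect(q[:,:2].astype(np.float32));print("ears",m.sum(),r,np.median(q[:,2]))
for n,(u0,u1,v0,v1) in dict(stop=(50,115,85,115),fork=(75,140,148,172)).items():
    m=np.zeros(P.shape[:2],bool);m[v0:v1,u0:u1]=1;m&=(P[...,2]>25)&(P[...,2]<85)
    q=P[m];r=cv2.minAreaRect(q[:,:2].astype(np.float32));print(n,m.sum(),r,np.median(q[:,2]))
E
```

```text
20 269 293 [663.8 331.8  60. ] zmax 73.1
60 270 293 [661.7 296.4  60. ] zmax 73.9
100 271 292 [658.8 258.4  60. ] zmax 73.3
150 272 292 [655.5 206.8  60. ] zmax 73.6
155 272 292 [655.1 201.4  60. ] zmax 72.0
160 272 292 [654.7 195.9  60. ] zmax 73.6
165 277 287 [654.3 190.1  58. ] zmax 65.4
170 277 287 [653.9 184.5  58. ] zmax 64.8
175 277 287 [653.4 178.9  58. ] zmax 64.6
180 277 287 [653.  173.1  58. ] zmax 65.3
185 277 287 [652.6 167.4  58. ] zmax 64.9
190 277 287 [652.1 161.5  58. ] zmax 65.0
195 278 287 [652.3 155.6  58. ] zmax 65.0
200 278 287 [651.8 149.7  58. ] zmax 64.6
204 278 287 [651.5 144.9  58. ] zmax 64.8
208 279 286 [651.1 140.   58. ] zmax 64.6
ears 302 ((645.4000244140625, 54.57518005371094), (8.358099937438965, 64.87271881103516), 87.31134033203125) 76.1184539146291
stop 545 ((460.9809265136719, 271.20709228515625), (8.836657524108887, 51.37269592285156), 83.60636138916016) 73.74976322654351
fork 478 ((453.1322326660156, 207.0086212158203), (10.157254219055176, 44.275726318359375), 83.68559265136719) 50.48005242961236
```

Both views agree: axis x ≈ 645.2 + 0.067(y−54.6), nose at y≈138, mouth at y≈194. Descending.

Call:
jog_arm(
  plan=[0.001, 0, -0.05, 0, 0, 0.5, 0.001, 0, -0.1, 0, 0, 0.5, 0.001, 0, -0.14, 0, 0, 0.5, 0.001, 0, -0.16, 0, 0, 0.5, 0.001, 0, -0.167, 0, 0, 0.5, 0.001, 0, -0.167, 0, 0, 0.5, 0.001, 0, -0.167, 0, 0, 0.5],
)

```text
clock: 2.65
eef_pos: [653.3, 154.8, 40.2]
eef_rot: [3.139, -0.001, 1.502]
wrist_force: [-1.2, -0.4, 0.3]
finger_gap: 50.1
finger_force: 0.0
```

Call:
jog_arm(
  plan=[0, 0, 0, 0, 0, 0, 0, 0, 0, 0, 0, 0, 0, 0, 0, 0, 0, 0, 0, 0, 0, 0, 0, 0, 0, 0, 0, 0, 0, 0, 0, 0, 0, 0, 0, 0],
  claw=0,
  force=25,
)

```text
clock: 3.25
eef_pos: [652.6, 154.5, 38.5]
eef_rot: [-3.142, 0.0, 1.502]
wrist_force: [-1.1, -0.1, 1.0]
finger_gap: 11.3
finger_force: 25.0
```

Call:
jog_arm(
  plan=[-0.0003, -0.005, 0, 0, 0, 0, -0.0013, -0.02, 0, 0, 0, 0, -0.0023, -0.035, 0, 0, 0, 0, -0.0034, -0.05, 0, 0, 0, 0, -0.0044, -0.065, 0, 0, 0, 0, -0.005, -0.074, 0, 0, 0, 0, -0.0052, -0.078, 0, 0, 0, 0, -0.0052, -0.078, 0, 0, 0, 0, -0.0052, -0.078, 0, 0, 0, 0],
)

```text
clock: 4.15
eef_pos: [647.4, 76.8, 38.4]
eef_rot: [3.142, -0.0, 1.503]
wrist_force: [-0.1, -0.0, -0.6]
finger_gap: 11.3
finger_force: 25.0
```

Call:
jog_arm(
  plan=[0, 0, 0, 0, 0, 0, 0, 0, 0, 0, 0, 0, 0, 0, 0, 0, 0, 0],
  claw=0.03,
)

```text
clock: 4.45
eef_pos: [647.4, 76.9, 38.4]
eef_rot: [3.142, -0.0, 1.503]
wrist_force: [0.4, 0.6, 0.4]
finger_gap: 29.3
finger_force: 0.0
```

Call:
jog_arm(
  plan=[0.002, 0.03, 0, 0, 0, 0, 0.004, 0.06, 0, 0, 0, 0, 0.006, 0.09, 0, 0, 0, 0, 0.006, 0.09, 0, 0, 0, 0, 0.006, 0.09, 0, 0, 0, 0],
)

```text
clock: 4.95
eef_pos: [653.2, 166.9, 38.2]
eef_rot: [-3.141, 0.0, 1.504]
wrist_force: [-0.6, 0.5, 0.0]
finger_gap: 29.9
finger_force: 0.0
```

Call:
jog_arm(
  plan=[0, 0, 0, 0, 0, 0, 0, 0, 0, 0, 0, 0, 0, 0, 0, 0, 0, 0, 0, 0, 0, 0, 0, 0, 0, 0, 0, 0, 0, 0],
  claw=0,
)

```text
clock: 5.45
eef_pos: [653.4, 166.2, 38.5]
eef_rot: [3.141, 0.0, 1.502]
wrist_force: [0.6, -0.1, 0.4]
finger_gap: 11.2
finger_force: 25.0
```

```bash
python3 - <<'E'
from h import *
c=get_calibration("side")
p,d=camera("side");cv2.imwrite("pics/s2.png",cv2.resize(p[170:345,190:370][...,::-1],None,fx=4,fy=3.4))
p,d=camera("top")
c=get_calibration("top");P=pts(c,d)
m=np.zeros(d.shape,bool);m[165:200,240:312]=1
m&=(P[...,2]>55)&(P[...,2]<85);q=P[m];print(q[:,1].min(),q[:,1].max())
E
```

```text
50.346857153779176 106.3402865805742
```

View pics/s2.png

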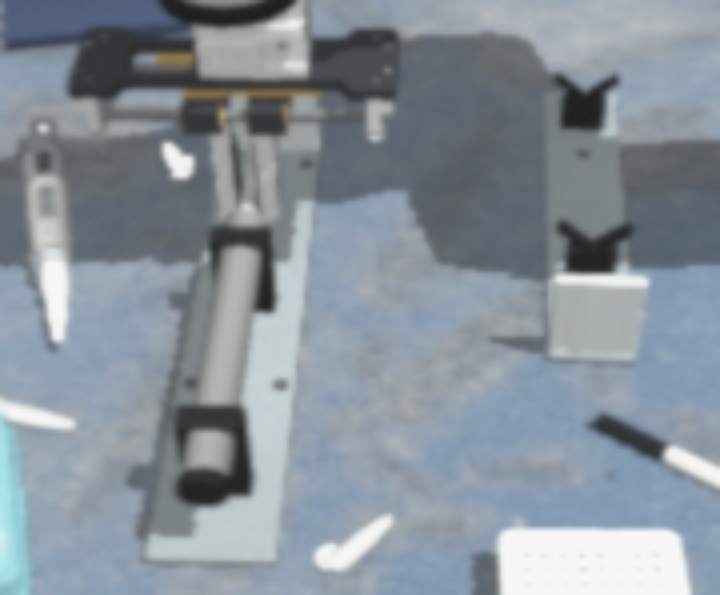

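The side view shows the fingers gripping just before the mouth, everything in line. Pulling through the notch.

Call:
jog_arm(
  plan=[-0.0003, -0.005, 0, 0, 0, 0, -0.0013, -0.02, 0, 0, 0, 0, -0.0023, -0.035, 0, 0, 0, 0, -0.0034, -0.05, 0, 0, 0, 0, -0.0044, -0.065, 0, 0, 0, 0, -0.0053, -0.078, 0, 0, 0, 0, -0.0057, -0.086, 0, 0, 0, 0, -0.0057, -0.086, 0, 0, 0, 0, -0.0057, -0.086, 0, 0, 0, 0],
)

```text
clock: 6.45
eef_pos: [647.7, 80.6, 38.4]
eef_rot: [-3.142, -0.0, 1.502]
wrist_force: [0.7, 0.2, -0.2]
finger_gap: 11.7
finger_force: 25.0
```

```bash
python3 - <<'E'
from h import *
p,d=camera("top")
c=get_calibration("top");P=pts(c,d)
cv2.imwrite("pics/t3.png",cv2.resize(p[165:225,235:335][...,::-1],None,fx=7,fy=7,interpolation=cv2.INTER_CUBIC))
m=np.zeros(d.shape,bool);m[165:200,304:335]=1
m&=(P[...,2]>45)&(P[...,2]<85);q=P[m]
if len(q):print(len(q),q.min(0),q.max(0))
E
```

```text
49 [636.82172612 -21.45733586  50.93293032] [649.3467115   11.0176991   71.04908871]
```

View pics/t3.png

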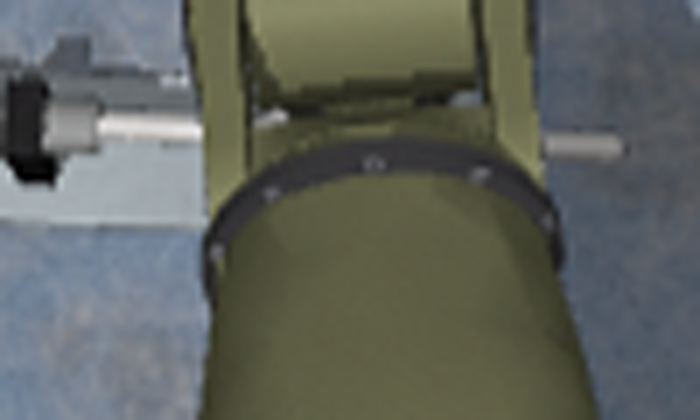

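The nose shows at crop (625,146), so y≈-23, through the notch, with the stud still about 41 mm inside. Regrasp 38 mm nearer the tube and pull 48 mm.

Call:
jog_arm(
  plan=[0, 0, 0, 0, 0, 0, 0, 0, 0, 0, 0, 0, 0, 0, 0, 0, 0, 0],
  claw=0.03,
)

```text
clock: 6.8
eef_pos: [647.7, 80.9, 38.5]
eef_rot: [3.141, -0.0, 1.503]
wrist_force: [0.3, 0.4, -0.4]
finger_gap: 29.2
finger_force: 0.0
```

Call:
jog_arm(
  plan=[0.0013, 0.019, 0, 0, 0, 0, 0.0026, 0.038, 0, 0, 0, 0, 0.0026, 0.038, 0, 0, 0, 0, 0.0026, 0.038, 0, 0, 0, 0],
)

```text
clock: 7.2
eef_pos: [650.1, 119.6, 38.3]
eef_rot: [-3.141, 0.0, 1.504]
wrist_force: [0.2, -1.9, 0.2]
finger_gap: 30.1
finger_force: 0.0
```

Call:
jog_arm(
  plan=[0, 0, 0, 0, 0, 0, 0, 0, 0, 0, 0, 0, 0, 0, 0, 0, 0, 0, 0, 0, 0, 0, 0, 0, 0, 0, 0, 0, 0, 0],
  claw=0,
  force=35,
)

```text
clock: 7.7
eef_pos: [650.3, 118.3, 38.5]
eef_rot: [3.142, 0.0, 1.502]
wrist_force: [0.5, -1.0, -0.4]
finger_gap: 10.8
finger_force: 35.0
```

Call:
jog_arm(
  plan=[-0.0003, -0.005, 0, 0, 0, 0, -0.001, -0.015, 0, 0, 0, 0, -0.0018, -0.027, 0, 0, 0, 0, -0.0025, -0.038, 0, 0, 0, 0, -0.0032, -0.048, 0, 0, 0, 0, -0.0032, -0.048, 0, 0, 0, 0, -0.0032, -0.048, 0, 0, 0, 0, -0.0032, -0.048, 0, 0, 0, 0],
)

```text
clock: 8.5
eef_pos: [647.1, 70.8, 38.4]
eef_rot: [-3.142, -0.0, 1.503]
wrist_force: [0.8, -0.5, -0.7]
finger_gap: 11.1
finger_force: 35.0
```

```bash
python3 - <<'E'
from h import *
c=get_calibration("wrist");p,d=camera("wrist");cv2.imwrite("pics/w4.png",p[...,::-1])
c=get_calibration("top");p,d=camera("top");P=pts(c,d)
m=np.zeros(d.shape,bool);m[165:200,304:345]=1
m&=(P[...,2]>45)&(P[...,2]<85);q=P[m]
print(len(q),q.min(0),q.max(0))
E
```

```text
96 [634.47686354 -67.96573173  50.1980569 ] [ 6.48847882e+02 -5.50471126e-01  6.93709293e+01]
```

View pics/w4.png

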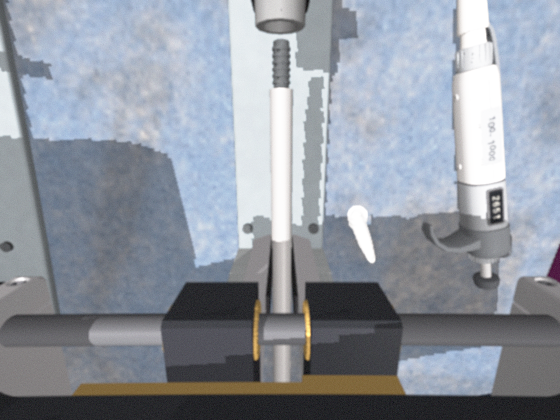

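The wrist view shows the stud tip at (281,40), clear of the tube mouth (lower rim at about row 30). Lifting straight up.

Call:
jog_arm(
  plan=[0, 0, 0.004, 0, 0, 0, 0, 0, 0.012, 0, 0, 0, 0, 0, 0.025, 0, 0, 0, 0, 0, 0.04, 0, 0, 0, 0, 0, 0.055, 0, 0, 0, 0, 0, 0.07, 0, 0, 0, 0, 0, 0.078, 0, 0, 0, 0, 0, 0.08, 0, 0, 0, 0, 0, 0.08, 0, 0, 0, 0, 0, 0.08, 0, 0, 0],
)

```text
clock: 9.6
eef_pos: [646.7, 70.5, 117.7]
eef_rot: [-3.14, 0.0, 1.502]
wrist_force: [-0.4, -0.0, -1.3]
finger_gap: 11.0
finger_force: 35.0
```

```bash
python3 - <<'E'
from h import *
s=manip.read_state();print(s["eef_pos"],s["eef_rot"],s["finger_gap"],s["wrist_force"])
c=get_calibration("wrist");p,d=camera("wrist");P=pts(c,d)
zg=s["eef_pos"][2]+19
m=np.zeros(d.shape,bool);m[0:230,255:310]=1;m&=(abs(P[...,2]-zg)<20)
v,u=np.where(m);print(v.min(),v.max(),"grip z",zg)
for vv in (v.min(),v.min()+1,v.min()+20,v.min()+60,100,150,200,225):
    k=u[v==vv]
    if len(k): print(vv,k.min(),k.max(),onplane(c,k.mean(),vv,zg).round(1),np.median(P[vv,k,2]).round(1))
c=get_calibration("top");p,d=camera("top");P=pts(c,d)
m=np.zeros(d.shape,bool);m[150:205,304:350]=1;m&=(abs(P[...,2]-zg-6)<20);q=P[m]
print("nose",len(q),q[:,1].min(),np.median(q[:,2]),q.min(0),q.max(0))
E
```

```text
[646.73237002  70.48998514 117.65507461] [-3.14036924e+00  1.66588118e-04  1.50233936e+00] 10.967671935654609 [-0.4357826  -0.03605429 -1.25322599]
38 229 grip z 136.65507460897524
38 278 284 [654.3 188.8 136.7] 142.1
39 275 287 [654.2 188.3 136.7] 142.4
58 273 289 [653.6 179.9 136.7] 141.8
98 270 292 [652.4 161.2 136.7] 143.3
100 270 292 [652.3 160.3 136.7] 143.4
150 271 292 [650.7 134.8 136.7] 142.4
200 271 291 [648.7 106.8 136.7] 141.8
225 272 291 [648.   91.8 136.7] 141.5
nose 110 -70.03845869174128 138.93852820510597 [633.14189351 -70.03845869 129.51870975] [648.15617674  -0.69940696 149.92197987]
```

Shaft is level with the stud tip 118 mm ahead of the grip. Moving above the cradle.

Call:
jog_arm(
  plan=[-0.01, 0.003, 0, 0, 0, -0.2, -0.03, 0.01, 0, 0, 0, -0.5, -0.055, 0.018, 0, 0, 0, -0.8, -0.08, 0.026, 0, 0, 0, -1.2, -0.105, 0.034, 0, 0, 0, -1.6, -0.13, 0.042, 0, 0, 0, -2, -0.155, 0.05, 0, 0, 0, -2.4, -0.178, 0.058, 0, 0, 0, -2.7, -0.193, 0.063, 0, 0, 0, -2.9, -0.201, 0.066, 0, 0, 0, -2.9, -0.201, 0.066, 0, 0, 0, -2.9, -0.201, 0.066, 0, 0, 0, -2.9, -0.201, 0.066, 0, 0, 0, -2.9],
)

```text
clock: 11.0
eef_pos: [446.7, 136.3, 118.4]
eef_rot: [3.142, 0.0, 1.451]
wrist_force: [-0.6, -0.3, -0.6]
finger_gap: 11.2
finger_force: 35.0
```

```bash
python3 - <<'E'
from h import *
s=manip.read_state();print(s["eef_pos"],s["eef_rot"],s["finger_gap"],s["wrist_force"])
c=get_calibration("wrist");p,d=camera("wrist");P=pts(c,d);cv2.imwrite("pics/w5.png",p[...,::-1])
zg=s["eef_pos"][2]+19
m=np.zeros(d.shape,bool);m[0:230,250:315]=1;m&=(abs(P[...,2]-zg)<20)
v,u=np.where(m)
for vv in (v.min(),v.min()+1,100,150,200):
    k=u[v==vv]
    if len(k): print("shaft",vv,onplane(c,k.mean(),vv,zg).round(1),np.median(P[vv,k,2]).round(1))
def seg(n,P,m):
    k,l,st,_=cv2.connectedComponentsWithStats(m.astype(np.uint8))
    for i in range(1,k):
        if st[i,4]>25:
            q=P[l==i];r=cv2.minAreaRect(q[:,:2].astype(np.float32));print(n,st[i],np.round(r[0],1),np.round(r[1],1),round(r[2],1),np.median(q[:,2]).round(1))
w=np.zeros(d.shape,bool);w[0:260,180:380]=1
seg("w",P,w&(P[...,2]>25)&(P[...,2]<85))
c=get_calibration("top");p,d=camera("top");P=pts(c,d);cv2.imwrite("pics/t5.png",cv2.resize(p[220:290,200:340][...,::-1],None,fx=5,fy=5))
w=np.zeros(d.shape,bool);w[225:280,210:345]=1
seg("t",P,w&(P[...,2]>25)&(P[...,2]<85))
seg("t shaft",P,w&(P[...,2]>120)&(P[...,2]<160))
E
```

```text
[446.65319613 136.29081641 118.36262947] [3.14153337e+00 3.75223889e-05 1.45134110e+00] 11.176353817559756 [-0.64862487 -0.28741741 -0.6190876 ]
shaft 38 [460.2 254.  137.4] 142.8
shaft 39 [460.1 253.6 137.4] 142.9
shaft 100 [456.8 225.6 137.4] 143.9
shaft 150 [454.1 200.3 137.4] 143.7
shaft 200 [450.5 172.5 137.4] 143.0
w [ 242   30   73   30 1594] [460.1 271.6] [ 9.2 49.8] 83.3 73.1
w [252 127  18  13 231] [438.  209.4] [ 9.6 13.5] 82.1 56.8
w [293 127  14  13 176] [469.4 205.7] [ 9.5 10.5] 83.7 57.7
t [220 241   7  19  87] [461.5 273.3] [ 8.5 49.8] 84.4 71.0
t [302 258   4   8  28] [423.3  42. ] [ 8.6 20.8] 87.5 54.3
t shaft [225 247  11   5  33] [460.3 240.3] [28.4 10. ] 77.5 142.3
t shaft [290 252  31   7 131] [435.7  38.3] [81.4 11.9] 83.0 139.2
```

View pics/w5.png

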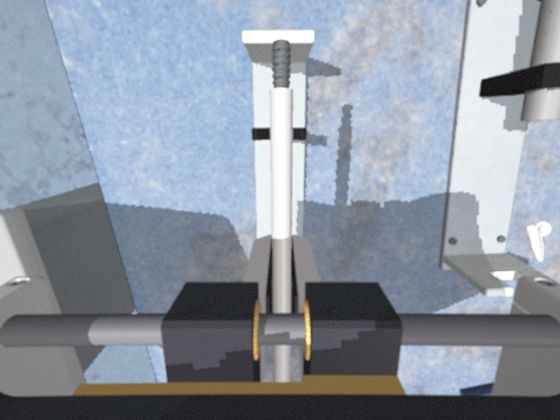

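The shaft is over the V's, about 1.7 mm off in x at both forks, with the stud at (281,40) about 13 mm before the stop. Correcting and lowering.

Call:
jog_arm(
  plan=[-0.0017, 0, -0.01, 0, 0, 0, -0.0017, 0, -0.025, 0, 0, 0, -0.0017, 0, -0.04, 0, 0, 0, -0.0017, 0, -0.055, 0, 0, 0, -0.0017, 0, -0.068, 0, 0, 0, -0.0017, 0, -0.075, 0, 0, 0, -0.0017, 0, -0.078, 0, 0, 0, -0.0017, 0, -0.078, 0, 0, 0, -0.0017, 0, -0.078, 0, 0, 0],
)

```text
clock: 12.0
eef_pos: [444.6, 136.6, 40.8]
eef_rot: [3.141, -0.0, 1.452]
wrist_force: [-0.2, 1.8, -0.6]
finger_gap: 10.7
finger_force: 35.0
```

Call:
jog_arm(
  plan=[0, 0, -0.002, 0, 0, 0, 0, 0, -0.004, 0, 0, 0, 0, 0, -0.0055, 0, 0, 0, 0, 0, -0.007, 0, 0, 0, 0, 0, -0.008, 0, 0, 0, 0, 0, -0.008, 0, 0, 0, 0, 0, -0.008, 0, 0, 0],
)

```text
clock: 12.7
eef_pos: [444.6, 136.5, 32.6]
eef_rot: [3.141, -0.0, 1.452]
wrist_force: [1.8, -0.3, 0.6]
finger_gap: 10.7
finger_force: 35.0
```

Call:
jog_arm(
  plan=[0, 0, -0.0005, 0, 0, 0, 0, 0, -0.001, 0, 0, 0, 0, 0, -0.001, 0, 0, 0, 0, 0, -0.001, 0, 0, 0],
)

```text
clock: 13.1
eef_pos: [444.8, 136.6, 32.3]
eef_rot: [3.141, -0.0, 1.452]
wrist_force: [-3.4, -1.5, 13.6]
finger_gap: 10.9
finger_force: 35.0
```

```bash
python3 - <<'E'
from h import *
s=manip.read_state();print(s["eef_pos"],s["wrist_force"],s["moment"])
c=get_calibration("top");p,d=camera("top");P=pts(c,d)
for n,w,zz in(("front",(225,295,0),0),):
    pass
m=np.zeros(d.shape,bool);m[225:280,285:345]=1
for z0 in (20,):
    mm=m&(P[...,2]>z0)&(P[...,2]<90);q=P[mm];print(len(q),q.min(0),q.max(0))
    for y0 in(-10,0,10,20,30,40,50,60):
        k=q[abs(q[:,1]-y0)<5];
        if len(k):print(y0,k[:,0].mean().round(1),np.percentile(k[:,2],[20,50,90]).round(1),len(k))
c=get_calibration("wrist");p,d=camera("wrist");P=pts(c,d);cv2.imwrite("pics/w6.png",p[...,::-1])
E
```

```text
[444.7666083  136.55286498  32.28296307] [-3.4176372  -1.47115376 13.55564411] [-0.46128815  0.53917885 -0.01102582]
164 [412.81068606  -2.45102854  44.77650716] [455.74162996  77.41048721  67.12216783]
0 430.0 [53. 56. 58.] 11
10 430.7 [51.8 53.5 57.5] 16
20 430.9 [54.4 55.6 61. ] 12
30 436.6 [51.9 56.7 61. ] 25
40 433.9 [52.2 55.9 59.7] 47
50 431.2 [53.3 54.7 60.3] 20
60 436.4 [49.2 55.3 59.9] 15
```

View pics/w6.png

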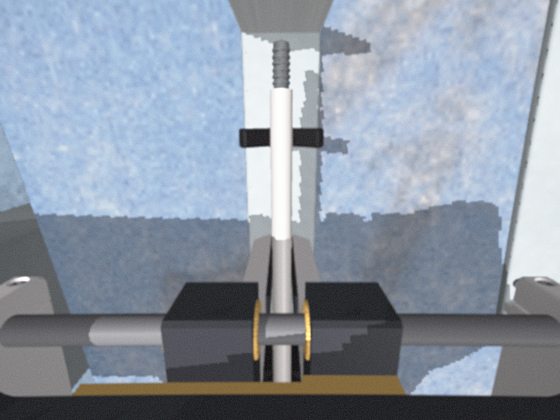

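Contact at 13.6 N, with the shaft centred in the fork (columns 240–323, shaft at 282). Ease off and release.

Call:
jog_arm(
  plan=[0, 0, 0.0005, 0, 0, 0, 0, 0, 0.0005, 0, 0, 0],
  force=5,
)

```text
clock: 13.4
eef_pos: [444.6, 136.6, 32.2]
eef_rot: [3.141, -0.0, 1.452]
wrist_force: [0.9, -0.1, 3.6]
finger_gap: 11.9
finger_force: 5.0
```

Call:
jog_arm(
  plan=[0, 0, 0, 0, 0, 0, 0, 0, 0, 0, 0, 0, 0, 0, 0, 0, 0, 0, 0, 0, 0, 0, 0, 0],
  claw=0.036,
)

```text
clock: 13.8
eef_pos: [444.2, 136.5, 31.8]
eef_rot: [-3.141, 0.0, 1.452]
wrist_force: [-0.6, -0.0, -0.2]
finger_gap: 35.4
finger_force: 0.0
```

Call:
jog_arm(
  plan=[0, 0, 0.01, 0, 0, 0, 0, 0, 0.03, 0, 0, 0, 0, 0, 0.06, 0, 0, 0, 0, 0, 0.1, 0, 0, 0, 0, 0, 0.14, 0, 0, 0, 0, 0, 0.16, 0, 0, 0, 0, 0, 0.16, 0, 0, 0, 0, 0, 0.16, 0, 0, 0],
)

```text
clock: 14.6
eef_pos: [444.1, 136.4, 191.8]
eef_rot: [3.141, -0.0, 1.452]
wrist_force: [-0.5, 0.9, -0.2]
finger_gap: 36.1
finger_force: 0.0
```

```bash
python3 - <<'E'
from h import *
c=get_calibration("wrist");p,d=camera("wrist");P=pts(c,d);cv2.imwrite("pics/w7.png",p[...,::-1])
m=np.zeros(d.shape,bool);m[60:280,230:330]=1;m&=(P[...,2]>53)&(P[...,2]<62)
q=P[m];print(len(q),q.min(0),q.max(0))
for y0 in range(20,260,30):
    k=q[abs(q[:,1]-y0)<4]
    if len(k):print(y0,np.median(k[:,0]).round(1),np.median(k[:,2]).round(1),k[:,2].max().round(1))
print(manip.read_state()["wrist_force"])
E
```

```text
2242 [411.41208068  33.50120543  53.00864953] [483.49332136 270.87742265  61.93959403]
50 434.1 55.9 60.5
80 438.1 56.1 58.1
110 441.5 56.1 58.5
140 444.9 55.9 58.3
170 448.5 56.0 57.8
200 454.2 56.4 60.9
230 455.2 55.5 58.0
[ 0.1666966  -0.56520213 -0.64079361]
```

View pics/w7.png

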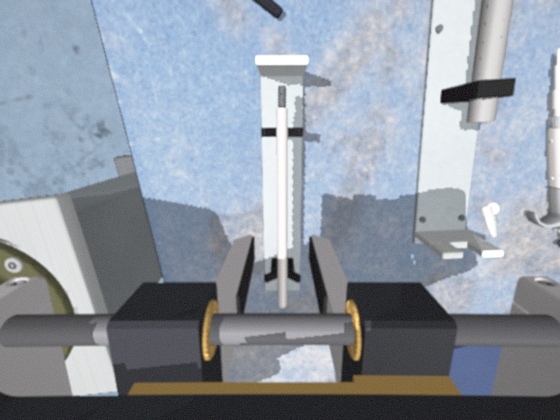

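The shaft lies in both forks (rows 132 and 272) with its top level at z≈56 and the stud tip at (282,88), about 13 mm before the stop. The gripper is clear, so I'm handing in.

```bash
python3 -c "
from cell import manip;print(manip.sign_off())"
```

```text
the job is handed in; nothing more can be done
None
```

The shaft was drawn out of the tube through the guide notch with two regrasps and now lies level in both cradle forks, threaded end about 13 mm from the stop plate; I handed the job in just after 14.6 s on the robot's clock, but sign-off returned no verdict.

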